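# Close the quick clamp over the flow cell

### The job

The flow cell lies in the nest of the bench clamp with the clamp strap swung aside. With the back of a finger, swing the strap round over the cell until it comes up against its stop, and only then push the cam lever fully down so that the pad clamps the cell. It is all pushing: do not lift the cell out of its nest, and leave the beaker, jar and vial standing where they are.

Things in the scene. Friction and masses are not known exactly. Their poses are not given: they have to be found in the camera images.
- clamp: Clamp stand, fixed to the bench: dark base plate 230 x 140 x 16 mm with an aluminium-walled square nest (walls to 24 mm above the bench). Origin on the bench top directly below the nest's centre; z up. The strap's upright pivot post stands at x = +75, y = 0 mm in its frame; a 12 mm thick stop post, 86 mm high, at x = -52, y = -18 mm.
- nest (a point): Centre of the nest's floor, 16 mm above the bench; axes as clamp.
- strap (a joint): Swing of the steel clamp strap about the vertical pivot post, rad. 0 = closed: over the cell, against the stop post, as far as it goes. Positive = swung open to the clamp's +y side (open limit 1.75): at angle q the strap points from the post along (-cos q, +sin q) in the clamp's frame. It turns level, stays where it is left, and needs 1.5 to 3 N at its nose.
- strap_nose (a point): Centre of the thick nose at the strap's free end, 145 mm from the pivot axis, 70 mm above the bench: a block 34 mm along the strap, 24 mm wide, 30 mm high (55 to 85 mm above the bench). The point's x axis points along the strap to the pivot. Nothing stands in its way. The rest of the strap is 24 mm wide, 10 mm thick, its top 80 mm above the bench.
- lever (a joint): Angle of the cam lever, rad. 0 = raised 65 degrees above level; grows as it is pushed down; 1.134 = level, fully down at its stop. It stays where it is left and needs 2 to 5 N at its end. From its axle on the strap it points up and towards the pivot post, and folds down until it lies along the strap, over the post. A cam lowers the pad 6.5 mm as it goes down.
- lever_hinge (a point): Middle of the lever's level axle, carried on the strap 75 mm from the pivot axis and 94 mm above the bench; with the strap closed it is over the nest's centre.
- lever_end (a point): Point on the lever's centre line in the middle of its black paddle, 80 mm from the axle. Paddle 40 mm long (60 to 100 mm from the axle), 28 mm wide, 10 mm thick; the rest of the lever is a bar 12 mm wide, 8 mm thick.
- pad: Round rubber pad, 24 mm across, 5 mm thick, under the strap 75 mm from the pivot axis. Origin at the centre of its lower face, 66 mm above the bench with the lever at 0.
- cell: Flow cell, loose, 0.45 kg or so: square stack of steel plates, gaskets and a white block, 60 x 60 x 44 mm, in the nest with about 2 mm of play all round; two brass ports on one side. Origin at the centre of its underside; its top is 60 mm above the bench.
- beaker: Empty glass beaker, 66 mm across the rim, 85 mm high, loose bystander. Origin at the centre of its underside.
- jar: Amber jar with black cap, 52 mm across, 75 mm high, loose bystander. Origin at the centre of its underside.
- vial: Small white jar, 38 mm across, 62 mm high, loose bystander. Origin at the centre of its underside.
Not all that is in view belongs to the job. What is shaped like the cell but green is not meant.

How it is judged:
By the outcome, as a careful person would: the job done as asked, in the order asked, and still so for the second after the job is handed in, with the robot touching nothing.
It also fails if it takes over 54 s, if anything falls off the work surface, if the arm or the gripper's body presses on something with over 40 N, if the wrist force passes 120 N, or if a joint passes its speed limit or range.

### The arm

A 6-joint arm with a two-finger parallel gripper is mounted at the origin on the work surface. World frame = base frame: x ahead of the robot, y to its left, z up, the work surface at z = 0. Lengths are in m, angles in degrees, forces in N, time in s.
With the tool pointing down it reaches from about 0.3 to 0.95 m from the base axis. Payload 3.1 kg.
Tool frame: the origin (TCP) lies midway between the tips of the shut fingers; the grasp point (between the pads) lies 19 mm behind it; z points along the fingers, y is the direction in which the jaws open and shut (so a half turn about z gives the same grasp; the last joint's range is limited). The gripper opens to 85 mm and grips with 20 to 120 N. Pads are 22 mm wide; open, the fingers measure 114 mm over their backs; the gripper's body (76 mm by 85 mm) begins 54 mm behind the grasp point. The pads swing forward as they close: fully open they stand 13 mm farther back than shut.
Start: joints at [-75.384, 17.653, 93.61, -0, 68.738, -3.994], TCP at [0.199, -0.592, 0.231] pointing down, gripper open.
Joint ranges: [-175.34, 175.34], [-45.06, 112.39], [2.9, 150.54], [-68.45, 248.45], [3.09, 151.38], [-168.51, 168.51]. Speed limits (degrees/s): [159.86, 159.86, 180, 180, 180, 180].

### API

Orientations are given as a 3x3 rotation matrix whose columns are the frame's x, y, z axes.
In Python, from station import movep, servo_line, move_j, grip, dwell, ik, observe, grab_frame, camera_model, Unreachable, hand_in gives the robot as it stands. Calls block until the motion is done:
- movep(position, orientation): joint-space move of the TCP to a pose.
- servo_line(position, speed=0.15, attitude=None): straight line of the TCP; attitude=None keeps the orientation; speed is the mean speed in m/s.
- move_j(angles): joint-space move.
- grip(opening, newtons=None): finger opening in m; newtons is the grip in N (None keeps the last); returns when the fingers have stopped.
- dwell(seconds).
- ik(position, orientation): joint angles nearest the present ones, or None.
- observe(): the state.
- grab_frame(name): name is "side" or "top" or "wrist"; returns (picture, depth): 400x640x3 uint8, red, green, blue; 400x640 float32, m along the optical axis (not along the pixel's ray), 0 where there is no reading.
- camera_model(name): a dict with "fx", "fy", "cx", "cy" (pixels), "pose" (4x4, takes a point from camera to world coordinates). Camera axes: x right, y down, z forward; pixel columns grow to the right and rows downward; lengths in m; the calibration is good to about 2 mm. A picture is of the moment at which its call begins: read the wrist's pose just before it. camera_model takes no time and is no camera call; for the wrist camera it gives the pose at the moment of the call.
A pose or a line that the arm cannot do raises Unreachable and nothing moves.
- hand_in(): hands the job in, once; it reports no verdict.
The state is a dict: "t": time; "q": joint angles; "qvel": joint speeds; "joint_efforts": joint torques, N m; "tool_pos": TCP position; "tool_rot": TCP orientation; "contact_force": force on the tool from outside, world axes, zero at the start; "wrist_torque": the same for the moment, N m; "finger_gap": finger opening in m.
Only numpy, scipy, OpenCV 4.12 (cv2) and the standard library are available. Lean on these libraries where they do the work, as an engineer would, in place of code of your own. Each camera call takes 0.05 s, during which the arm holds its last target.

## Working session

There is one attempt and no reset: what is moved stays moved. The work goes in short steps, each a Python script; the robot and the scene stay as the last script left them, time stands still between calls to the robot, and variables do not carry over. Pictures are saved under pics/ and viewed, and the job is handed in when it is done.

```bash
ls; mkdir -p pics; python3 - <<'E'
from station import *
import cv2,numpy as np
for n in ("top","side"):
    p,d=grab_frame(n); m=camera_model(n)
    cv2.imwrite(f"pics/{n}0.png",p[:,:,::-1]); np.savez(f"{n}0.npz",p=p,d=d,**m)
    print(n,m["fx"],m["fy"],m["cx"],m["cy"],np.round(m["pose"],3).tolist())
o=observe();print(o["t"],o["tool_rot"],o["finger_gap"])
E
```

```text
pics
top 420.05711947666066 420.05711947666066 319.3440464222706 203.34731169311647 [[-0.001, -0.998, 0.066, 0.46], [-1.0, 0.003, 0.022, -0.049], [-0.022, -0.065, -0.998, 0.867], [0.0, 0.0, 0.0, 1.0]]
side 395.1041688889045 395.1041688889045 320.3361983906443 198.39719586329602 [[0.854, -0.401, 0.331, 0.245], [-0.52, -0.655, 0.548, -0.483], [-0.002, -0.64, -0.768, 0.721], [0.0, 0.0, 0.0, 1.0]]
0.1 [[ 9.47714897e-01  3.19117834e-01 -5.30811153e-04]
 [ 3.19118242e-01 -9.47712727e-01  2.03359313e-03]
 [ 1.45899350e-04 -2.09665803e-03 -9.99997791e-01]] 0.08529534819151202
```

View pics/top0.png

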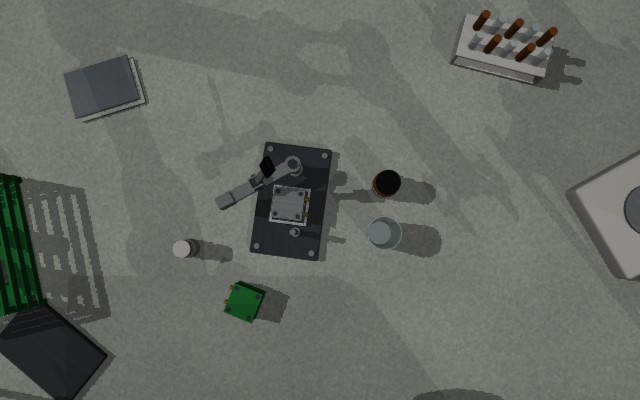

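View pics/side0.png

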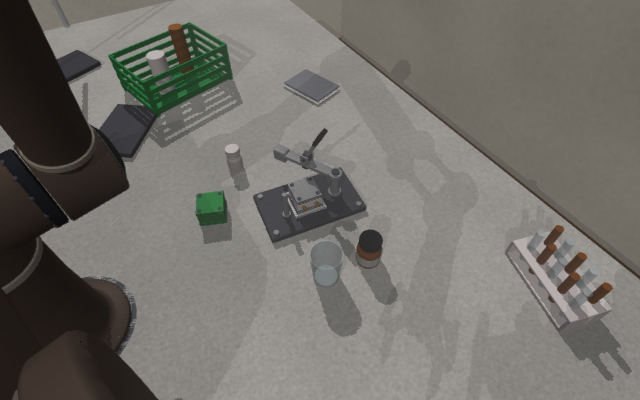

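Top view: plate centred near (290,203), pivot post (292,163), stop post (294,232), strap nose (223,201), lever paddle (267,166), jar (387,184), beaker (385,232), vial (185,248). Green block is a decoy. Now I'll measure these.

```bash
cat > h.py <<'E'
import numpy as np,cv2
def cloud(f):
    z=np.load(f); d=z["d"]; v,u=np.mgrid[:400,:640]
    P=np.stack([(u-z["cx"])/z["fx"]*d,(v-z["cy"])/z["fy"]*d,d],-1)@z["pose"][:3,:3].T+z["pose"][:3,3]
    P[d==0]=np.nan
    return z["p"],P
def proj(m,X):
    X=np.atleast_2d(X); c=(X-m["pose"][:3,3])@m["pose"][:3,:3]
    return np.c_[c[:,0]/c[:,2]*m["fx"]+m["cx"],c[:,1]/c[:,2]*m["fy"]+m["cy"]]
E
python3 - <<'E'
from h import *
p,P=cloud("top0.npz")
for n,(u,v) in dict(bench=(230,120),plate=(262,230),cell=(291,203),post=(292,163),stop=(294,232),nose=(223,201),jar=(387,184),beak=(385,232),vial=(183,248),pad=(267,166)).items(): print(n,np.round(P[v,u],4))
b=np.zeros((400,640),bool); b[130:275,205:345]=1
z=P[...,2]
m=b&(z>.010)&(z<.022)
r=cv2.minAreaRect((P[m][:,:2]*1000).astype(np.float32)); print("plate",r)
m=b&(z>.056)&(z<.064)
m[:,:268]=0; m[:, 312:]=0
r=cv2.minAreaRect((P[m][:,:2]*1000).astype(np.float32)); print("cell",r,m.sum(), P[m].mean(0))
m=b&(z>.072); m[:,250:]=0
r=cv2.minAreaRect((P[m][:,:2]*1000).astype(np.float32)); print("nose",r,m.sum(),P[m].mean(0))
im=cv2.resize(p[120:280,190:350,::-1],(640,640),interpolation=cv2.INTER_CUBIC)[:600]
cv2.imwrite("pics/crop.png",im)
zz=np.clip(z[120:280,190:350]/.2,0,1)*255
cv2.imwrite("pics/cropz.png",cv2.resize(np.nan_to_num(zz).astype(np.uint8),(600,600),interpolation=0))
E
```

```text
bench [ 0.6944  0.1595 -0.0027]
plate [0.4624 0.0874 0.0121]
cell [0.5141 0.0241 0.0603]
post [0.5874 0.02   0.0875]
stop [0.4584 0.016  0.0864]
nose [0.5167 0.1501 0.0835]
jar [ 0.5487 -0.1589  0.0741]
beak [ 0.458  -0.1634  0.0038]
vial [0.4278 0.232  0.0607]
pad [0.5675 0.0532 0.1805]
plate ((522.672119140625, 29.06067657470703), (140.1549835205078, 229.8186492919922), 82.27823638916016)
cell ((501.4105224609375, 32.31843948364258), (59.92220687866211, 83.96437072753906), 81.96410369873047) 943 [0.51305539 0.03051275 0.05895694]
nose ((529.16845703125, 127.78652954101562), (24.46714210510254, 79.2975082397461), 28.084491729736328) 486 [0.52675904 0.13145246 0.08100431]
```

View pics/crop.png

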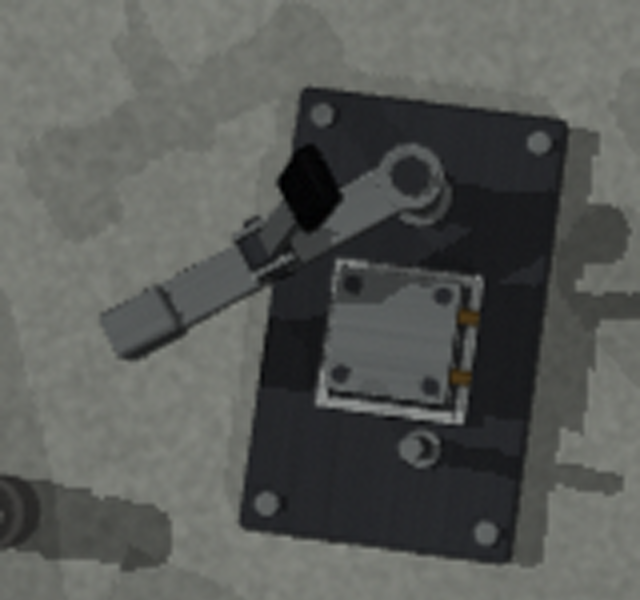

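View pics/cropz.png

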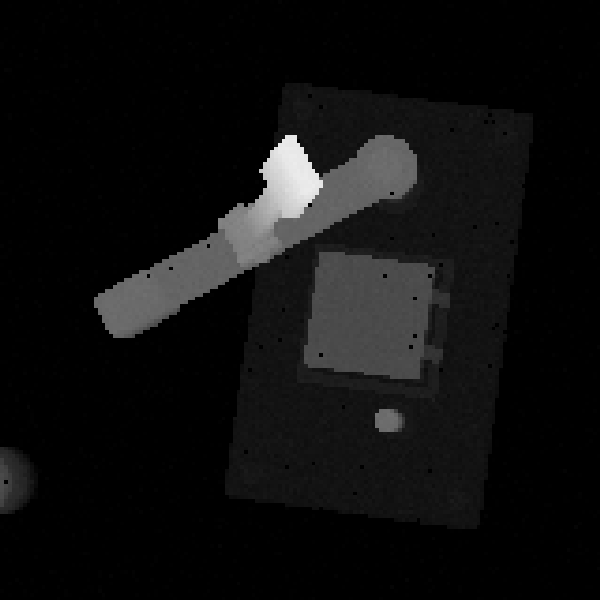

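```bash
cat >> h.py <<'E'
a=np.radians(-7.72); ORG=np.array([.5131,.0302])
X=np.array([np.cos(a),np.sin(a)]); Y=np.array([-X[1],X[0]])
def W(x,y,z): return np.r_[ORG+x*X+y*Y,z]
def att(q,flip=1):  # tool down, tool y along the strap's tangent at angle q
    t=(np.sin(q)*X+np.cos(q)*Y)*flip
    y=np.r_[t,0]; z=np.r_[0,0,-1.]; return np.c_[np.cross(y,z),y,z]
def at(q,r,s,z): # r along strap from pivot, s sideways to the open side
    return W(.075-r*np.cos(q)+s*np.sin(q), r*np.sin(q)+s*np.cos(q), z)
E
python3 - <<'E'
from h import *
from station import *
p,P=cloud("top0.npz"); z=P[...,2]
m=(z>.0835)&(np.hypot(P[...,0]-.587,P[...,1]-.02)<.022)
print("post",cv2.minEnclosingCircle((P[m][:,:2]*1000).astype(np.float32)),m.sum(),P[m].mean(0))
m=(z>.08)&(np.hypot(P[...,0]-.458,P[...,1]-.016)<.012)
print("stop",P[m].mean(0),"pred",W(-.052,-.018,.086))
m=(z>.056)&(z<.064)&(np.hypot(P[...,0]-.513,P[...,1]-.0305)<.05)
n,l,st,c=cv2.connectedComponentsWithStats(m.astype(np.uint8)); k=l==l[203,291]
print("cell",cv2.minAreaRect((P[k][:,:2]*1000).astype(np.float32)),P[k].mean(0))
b=np.zeros_like(m); b[130:275,205:250]=1
m=b&(z>.083)
Q=P[m][:,:2]-W(.075,0,0)[:2]; 
print("nose q",np.arctan2(Q@Y,-(Q@X)).mean(), np.hypot(*Q.T).mean(),np.hypot(*Q.T).min(),np.hypot(*Q.T).max())
q0=.94
for f in(1,-1):
  print(f,[ik(at(q,.145,s,zz),att(q,f)) for q,s,zz in((.94,.05,.27),(.94,.05,.064),(0,.02,.064))])
E
```

```text
post ((585.8925170898438, 23.61662483215332), 11.047109603881836) 58 [0.58632004 0.0205136  0.08517439]
stop [0.45918313 0.01900527 0.08478735] pred [0.45915333 0.01934841 0.086     ]
cell ((513.2762451171875, 30.64249038696289), (59.92239761352539, 59.99845504760742), 81.96588134765625) [0.5131155  0.0305302  0.05895262]
nose q 0.9457639983148349 0.14335671593977184 0.08343036069223697 0.16078360944293496
1 [array([ 1.27111736e+01,  1.16773263e+01,  9.65009713e+01, -2.54444375e-14,
        7.18217024e+01, -1.57107936e+01]), array([ 1.27111736e+01,  2.55589318e+01,  1.04650698e+02, -2.54444375e-14,
        4.97903706e+01, -1.57107936e+01]), array([ 2.03910206e+00,  1.28730149e+01,  1.22913685e+02, -2.54444375e-14,
        4.42133004e+01, -8.02408979e+01])]
-1 [array([ 1.27111736e+01,  1.16773263e+01,  9.65009713e+01, -2.54444375e-14,
        7.18217024e+01,  1.64289206e+02]), array([ 1.27111736e+01,  2.55589318e+01,  1.04650698e+02, -2.54444375e-14,
        4.97903706e+01,  1.64289206e+02]), array([ 2.03910206e+00,  1.28730149e+01,  1.22913685e+02, -2.54444375e-14,
        4.42133004e+01,  9.97591021e+01])]
```

Everything agrees (q ≈ 0.945). Next: close the fingers, go alongside the nose, and swing it to just short of the stop.

```bash
python3 - <<'E'
from h import *
from station import *
F=lambda:np.round(observe()["contact_force"],1)
grip(0,30); print(observe()["finger_gap"])
q0=.945
movep(at(q0,.147,.050,.27),att(q0)); 
servo_line(at(q0,.147,.050,.066),speed=.2); print(F())
for q in np.linspace(q0,.10,15):
    servo_line(at(q,.147,.029,.066),speed=.08,attitude=att(q)); print(round(q,2),F())
print(observe()["t"])
for n in("top","side"):
    p,d=grab_frame(n);cv2.imwrite(f"pics/{n}1.png",p[:,:,::-1]); np.savez(f"{n}1.npz",p=p,d=d,**camera_model(n))
E
```

```text
2.6818504650380586e-05
[-0.7  0.3 -0. ]
0.94 [ 0.4 -0.3 -0.3]
0.88 [ 0.4 -0.4 -0.4]
0.82 [ 0.6 -0.8 -0. ]
0.76 [-0.4  0.7  0.8]
0.7 [ 0.3  0.4 -0.6]
0.64 [ 0.7  0.3 -0.3]
0.58 [-0.8 -0.1 -0.2]
0.52 [ 0.1 -0.2  0.8]
0.46 [-0.   0.5 -0.6]
0.4 [ 0.1 -1.3 -0.5]
0.34 [-0.1 -0.1 -0.6]
0.28 [ 0.8 -0.8  0.5]
0.22 [ 1.1  0.5 -0. ]
0.16 [ 0.7 -0.1  0.2]
0.1 [-0.2  0.2  0.4]
9.15
```

View pics/side1.png

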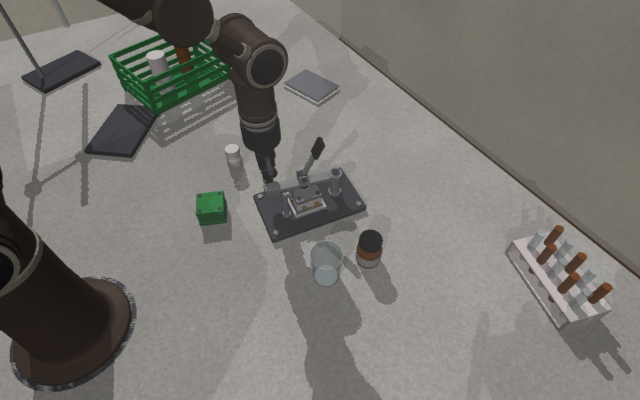

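View pics/top1.png

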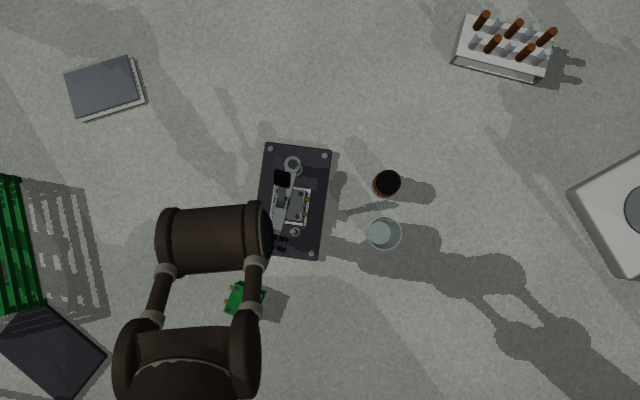

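The strap has followed the finger and is nearly closed: nose near (275,190) in the side view, strap over the cell at about (280,205) in the top view. The bystanders haven't moved. Next: small steps until it meets the stop.

```bash
python3 - <<'E'
from h import *
from station import *
f=lambda:float(np.mean([observe()["contact_force"][:2]@Y]))
for q in (.07,.05,.04):
    servo_line(at(q,.147,.029,.066),speed=.05,attitude=att(q)); print(q,round(f(),1))
servo_line(at(0,.147,.033,.066),speed=.05,attitude=att(0))
hit=0
for s in np.arange(.032,.0175,-.001):
    servo_line(at(0,.147,s,.066),speed=.02); v=f(); print(round(s,3),round(v,1))
    if v>7: break
print(observe()["t"])
servo_line(at(0,.147,.045,.066),speed=.1)
servo_line(at(0,.147,.06,.066),speed=.1)
servo_line(at(0,.160,.07,.25),speed=.25)
p,d=grab_frame("side");cv2.imwrite("pics/side2.png",cv2.resize(p[120:260,200:400,::-1],(800,560),interpolation=cv2.INTER_CUBIC))
p,d=grab_frame("wrist");cv2.imwrite("pics/wrist2.png",p[:,:,::-1]);np.savez("wrist2.npz",p=p,d=d,**camera_model("wrist"))
p,d=grab_frame("top");cv2.imwrite("pics/top2.png",p[:,:,::-1]);np.savez("top2.npz",p=p,d=d,**camera_model("top"))
print(observe()["t"])
E
```

```text
0.07 0.4
0.05 0.1
0.04 1.0
0.032 0.9
0.031 1.0
0.03 1.0
0.029 -0.4
0.028 0.3
0.027 0.4
0.026 1.2
0.025 5.6
0.024 8.7
12.5
14.2
```

View pics/side2.png

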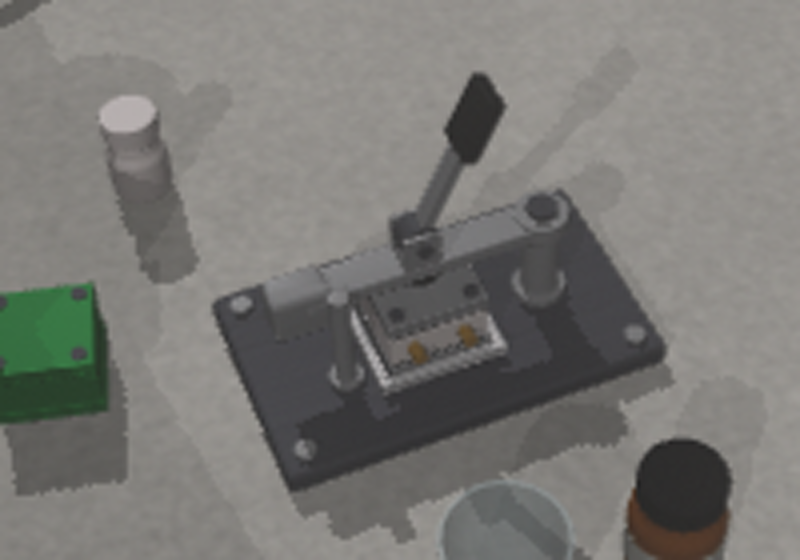

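View pics/top2.png

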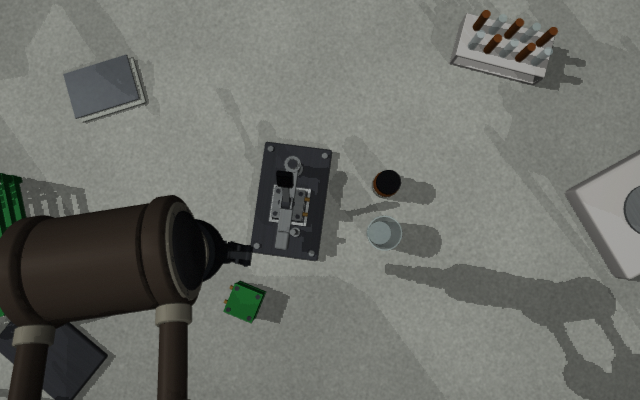

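View pics/wrist2.png

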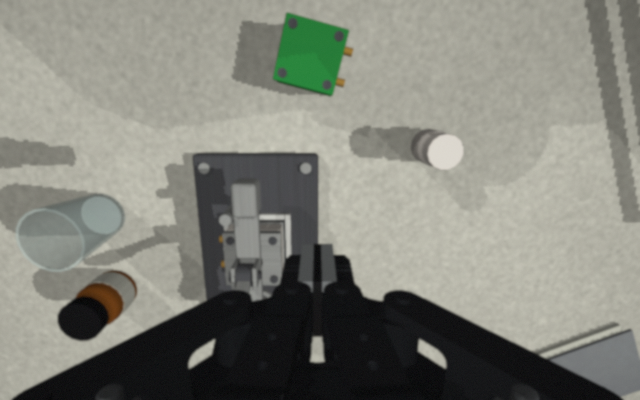

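The strap lies along the clamp's axis, touching the stop post at (340,300) in the crop, and the force rose to 8.7 N there. The lever is still up and the cell is in its nest. I'll check the angle numerically, then push the lever along its arc.

```bash
python3 - <<'E'
from h import *
from station import *
p,P=cloud("top2.npz"); z=P[...,2]
L=P[...,:2]-ORG; lx=L@X; ly=L@Y
m=(z>.074)&(z<.090)&(lx<-.03)&(lx>-.09)&(abs(ly)<.04)&~((lx>-.064)&(ly<-.0115))
print("strap tip q",np.arctan2(ly[m],.075-lx[m]).mean(), ly[m].min(),ly[m].max(),m.sum())
def tcp(th,r,c): return W(r*np.cos(th)-(.005+c)*np.sin(th)-.011,0,.094+r*np.sin(th)+(.005+c)*np.cos(th))
T=np.radians
servo_line(W(-.03,.0,.25),speed=.2)
servo_line(tcp(T(65),.08,.010),speed=.15)
print(np.round(observe()["contact_force"],1))
for th in np.linspace(65,6,16):
    servo_line(tcp(T(th),.08+.011*(65-th)/65,0.),speed=.05)
    print(round(th),np.round(observe()["contact_force"],1))
print(observe()["t"])
p,d=grab_frame("side");cv2.imwrite("pics/side3.png",cv2.resize(p[120:260,200:400,::-1],(800,560),interpolation=cv2.INTER_CUBIC))
E
```

```text
strap tip q -0.0007828799517582882 -0.011937662343406773 0.012257279070822804 387
[-0.2  0.  -1.1]
65 [-0.2  0.1  0.6]
61 [-0.9 -0.3  0.4]
57 [ 0.1 -0.4  0.4]
53 [-0.7 -1.2 -0.4]
49 [-0.4  0.7 -0.7]
45 [ 0.1 -0.8  0.2]
41 [0.6 0.3 0.1]
37 [0.  0.7 0.4]
34 [ 0.3 -0.6 -0.1]
30 [-0.7  0.2  0.4]
26 [-0.2 -0.   0.7]
22 [-0.4 -0.3 -0.4]
18 [ 0.5  0.3 -1. ]
14 [-0.5 -1.3  0.3]
10 [0.2 0.  0.2]
6 [-0.   0.4  0.7]
19.9
```

View pics/side3.png

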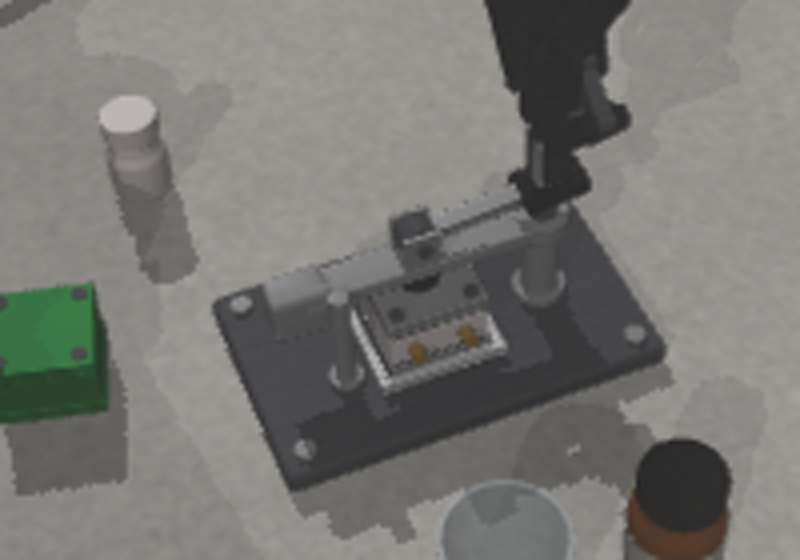

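The lever is almost level, with the paddle under the fingertips at (550,185), and the strap is still against the stop. Next I'll press straight down to the lever's stop, watching the force.

```bash
python3 - <<'E'
from h import *
from station import *
for z in np.arange(.106,.086,-.001):
    servo_line(W(.080,0,z),speed=.02); f=observe()["contact_force"]; print(round(z,4),np.round(f,1),round(observe()["tool_pos"][2],4))
    if f[2]>18: break
servo_line(W(.080,0,.13),speed=.08)
servo_line(W(.03,.10,.28),speed=.25)
servo_line(W(-.03,.25,.30),speed=.25)
print(observe()["t"])
for n in("side","top"):
    p,d=grab_frame(n);np.savez(f"{n}4.npz",p=p,d=d,**camera_model(n));cv2.imwrite(f"pics/{n}4.png",p[:,:,::-1])
    if n=="side":cv2.imwrite("pics/side4c.png",cv2.resize(p[120:260,200:400,::-1],(800,560),interpolation=cv2.INTER_CUBIC))
_,P=cloud("top4.npz"); z=P[...,2]; L=P[...,:2]-ORG; lx=L@X; ly=L@Y
m=(z>.074)&(z<.090)&(lx<-.03)&(lx>-.09)&(abs(ly)<.04)&~((lx>-.064)&(ly<-.0115))
print("q",np.arctan2(ly[m],.075-lx[m]).mean())
m=(z>.05)&(lx>.062)&(lx<.098)&(abs(ly)<.012)
c=np.polyfit(lx[m],z[m],1);print("paddle z",z[m].mean(),"slope deg",np.degrees(c[0]),m.sum(), "bar z near hinge",np.nanmean(z[(lx>.03)&(lx<.055)&(abs(ly)<.004)]))
m=(z>.056)&(z<.064)&(abs(lx)<.035)&(abs(ly)<.035); print("cell z",z[m].mean(),lx[m].min(),lx[m].max(),ly[m].min(),ly[m].max())
_,A=cloud("top0.npz")
for u,v in((387,184),(183,248),(385,220),(370,232)): print(np.round(A[v,u],3),np.round(P[v,u],3))
E
```

```text
0.106 [-0.3 -0.3 -0.2] 0.1059
0.105 [-0.4  0.5  1.3] 0.1051
0.104 [ 0.8 -0.1  1.1] 0.1042
0.103 [ 1.6 -0.3  1.7] 0.1032
0.102 [0.9 1.2 1.9] 0.1022
0.101 [ 1.  -0.6  2.1] 0.1012
0.1 [ 2.3 -0.4  2.3] 0.1001
0.099 [ 2.6 -0.2  3.3] 0.0991
0.098 [ 0.5 -0.5  7.6] 0.099
0.097 [-1.1  0.3 11.4] 0.0989
0.096 [-2.7  0.4 15. ] 0.0988
0.095 [-5.1  0.3 19.6] 0.0986
25.3
q -0.0014211941587677903
paddle z 0.09759214874463795 slope deg 0.6338267692080297 250 bar z near hinge 0.09675820484933159
cell z 0.059087612526084465 -0.02983429835489976 0.03008840636054434 -0.029633814733425464 0.030331030614767322
[ 0.549 -0.159  0.074] [ 0.549 -0.159  0.072]
[0.428 0.232 0.061] [0.428 0.231 0.062]
[ 0.482 -0.16   0.035] [ 0.482 -0.16   0.033]
[ 0.458 -0.133  0.   ] [ 0.458 -0.133  0.001]
```

View pics/side4c.png

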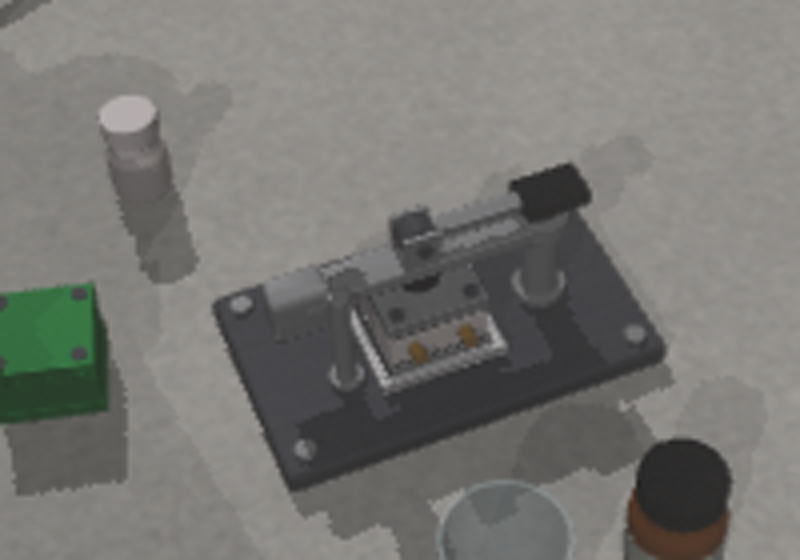

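View pics/top4.png

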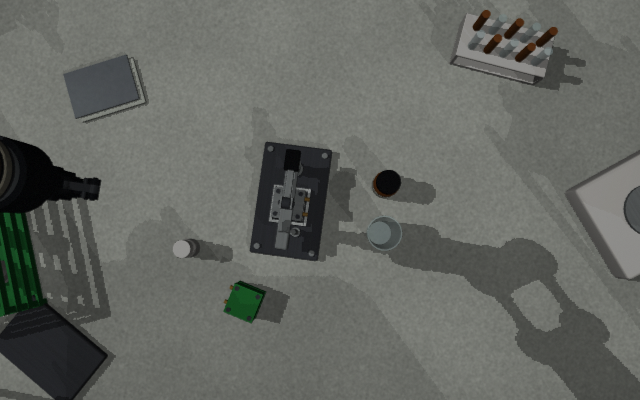

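The lever is level, with the paddle at (550,190) in the crop and its slope within 1°. The force rose sharply against its stop at z ≈ 0.099. The strap is closed, the bystanders haven't moved and the robot is clear, so I'm handing in.

```bash
python3 -c "
from station import *
hand_in()"
```

```text
the job is handed in; nothing more can be done
```

The strap is closed against its stop and the cam lever is fully down on the cell. I handed the job in at about 25 s of the 54 s allowed, with the robot well clear.

- **Strap:** I swung it round with the back of the shut fingers. The force rose to 8.7 N at the stop, well above the 1.5–3 N needed to turn it. The top camera put the strap at −0.001 rad both before and after the lever push (0 is closed).
- **Lever:** I pushed it along its arc and then pressed straight down. The force rose sharply to 19.6 N while the fingertips stayed at about 0.099 m, the expected paddle height for a level lever. After I backed off, the camera measured the paddle about 0.6° from level, which is within measurement noise.
- **Cell and bystanders:** The cell is still in its nest, with its top at about 59 mm against the nominal 60 mm. Depth spot checks on the beaker, jar and vial agreed with the start to within 2 mm.

No check failed. I could not see the pad's contact with the cell directly; I inferred it from the lever being fully down.

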